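Load a spherical tank into the leak-test chamber and close it

ROBOT

A 6-joint arm with a two-finger parallel gripper is mounted at the origin on the work surface. World frame = base frame: x ahead of the robot, y to its left, z up, the work surface at z = 0. Lengths are in m, angles in rad, forces in N, time in s.
With the tool pointing down it reaches from about 0.3 to 0.75 m from the base axis. Payload 8.5 kg.
Tool frame: the origin (TCP) lies midway between the tips of the shut fingers; the grasp point (between the pads) lies 19 mm behind it; x points along the fingers, y is the direction in which the jaws open and shut, and the axes are right-handed (so a half turn about x gives the same grasp; the last joint's range is limited). The gripper opens to 85 mm and grips with 20 to 120 N. Pads are 22 mm wide; open, the fingers measure 114 mm over their backs; the gripper's body (76 mm by 85 mm) begins 54 mm behind the grasp point. The pads swing forward as they close: fully open they stand 13 mm farther back than shut.
Start: joints at [0.917, 0.381, 1.297, -0, 1.464, -0.215], TCP at [0.234, 0.498, 0.231] pointing down, gripper open.
Joint ranges: [-3.11, 3.11], [-0.89, 2.33], [0.22, 2.48], [-1.42, 4.56], [0.17, 2.85], [-2.88, 2.88]. Speed limits (rad/s): [2.39, 2.39, 3.14, 3.14, 3.14, 3.14].

INTERFACE

Orientations are given as a unit quaternion [w, x, y, z].
In Python, from bench import env, claw, solver, status, vision gives the robot as it stands. The module is installed in compiled form; this text tells all that it offers. Calls block until the motion is done:
- env.move_pose(position, orientation): joint-space move of the TCP to a pose.
- env.movel(position, attitude=None, feed=0.15): straight line of the TCP; attitude=None keeps the orientation; feed is the mean speed in m/s.
- env.set_joints(angles): joint-space move.
- claw.set_gripper(opening, effort=None): finger opening in m; effort is the grip in N (None keeps the last); returns when the fingers have stopped.
- env.pause(seconds).
- solver.inverse_kinematics(position, orientation): joint angles nearest the present ones, or None.
- status.read_state(): the state.
- vision.read_camera(name): name is "side" or "top" or "wrist"; returns the picture (420x560x3 uint8, red, green, blue); there is no depth.
- vision.get_calibration(name): a dict with "fovy" (degrees; the focal length in pixels is half the picture's height over the tangent of half this angle, whatever the lens; pixels are square), "cx", "cy" (the principal point, pixels), "R" (3x3) and "t" (3): a world point X has camera coordinates R X + t. Camera axes: x right, y down, z forward; pixel columns grow to the right and rows downward; lengths in m; the calibration is good to about 2 mm. A picture is of the moment at which its call begins: read the wrist's pose just before it. get_calibration takes no time and is no camera call; for the wrist camera it gives the pose at the moment of the call.
A pose or a line that the arm cannot do raises env.Unreachable and nothing moves.
- env.sign_off(): hands the job in, once; it reports no verdict.
The state is a dict: "time_s": time; "joint_pos": joint angles; "qd": joint speeds; "joint_torque": joint torques, N m; "tool_pos": TCP position; "orientation": TCP orientation; "force": force on the tool from outside, world axes, zero at the start; "wrist_torque": the same for the moment, N m; "gripper_width": finger opening in m.
Only numpy, scipy, OpenCV 4.12 (cv2) and the standard library are available. Lean on these libraries where they do the work, as an engineer would, in place of code of your own. Each camera call takes 0.05 s, during which the arm holds its last target.

TASK

Lower the ball-shaped tank gently into the deep test chamber, without dropping or knocking it, so that it stands upright in the support ring on the chamber's floor, and let go of it. Then set the lid gently on the chamber, fully seated and turned so that its ear holds the lid switch's lever down, and let go. Leave the long tank where it stands.

Things in the scene. Friction and masses are not known exactly. Their poses are not given: they have to be found in the camera images.
- tank: Ball-shaped bare metal tank, 70 mm diameter, about 0.3 kg, with a darker round port stub, 16 mm diameter, rising 28 mm from the top of the ball (tank's +z). Origin: lowest point of the ball; stub top at z = 98 mm. It starts upright in one of two black rubber rings on the bench (68 mm outside, 40 inside, 10 high), its lowest point 4 mm above the bench.
- tank_center (a point): Centre of the ball of the ball-shaped tank.
- tank_stub (a point): On the axis of the ball-shaped tank's stub, 19 mm above the top of the ball, 9 mm under the stub's top and 89 mm above the tank's lowest point. Gripped here from above, the tank hangs upright.
- long_tank: The other tank, to be left alone: a tall domed metal cylinder, 56 mm diameter, 135 mm high with the same kind of stub, standing upright in the other rubber ring. Origin: centre of its underside.
- chamber: Leak-test chamber, fixed: an open aluminium pot, 142 mm outside, 130 mm inside, 125 mm high, inner floor 10 mm above the bench. Origin: centre of its underside. On its +x side is the lid switch (black housing, steel lever); on its +y side a short pipe flange sticks out 24 mm, 45 mm above the bench. Its +x points away from the robot, within 0.5 rad.
- chamber_mouth (a point): Centre of the chamber's mouth, in the plane of its rim, 125 mm above the chamber's origin.
- chamber_seat (a point): Centre of the rubber support ring on the chamber's inner floor, at the ring's top, 20 mm above the chamber's origin. Ring: 64 mm outside, 40 mm inside, 10 mm high. The ball settles into it with its lowest point 14 mm and its centre 49 mm above the chamber's origin.
- lid: Lid, flat on the bench: aluminium disc 146 mm diameter, 8 mm thick, on a rubber locating disc (120 mm diameter, 6 mm thick) that enters the mouth with 5 mm play all round. 0.45 kg. Origin: centre of the locating disc's underside. Seated, the aluminium disc lies on the rim, the origin 119 mm above the chamber's origin, the lid's +x along the chamber's +x.
- lid_grip (a point): Middle of the lid's black bar handle, 37 mm above the lid's origin. The bar is 66 mm long along the lid's x, 16 mm wide along y and stands 36 mm above the disc; its top is 13 mm above this point.
- lid_ear (a point): Middle of the underside of the lid's ear, a flat tab 34 mm wide on the lid's +x side, reaching 106 mm from the lid's axis. This point is 91 mm from the axis, level with the aluminium disc's underside (6 mm above the lid's origin). On the seated lid it presses the switch's roller; the turn may be 0.1 rad off.
- switch (a joint): Hinged lever of the lid switch: 0 rad is up (free), grows as it is pressed down, stop at 0.5. The seated lid's ear holds it at about 0.2 rad; the switch counts as made above 0.14. A soft spring: about 1 N at the roller.
- switch_roller (a point): Top of the small white roller at the end of the switch's lever, 91 mm from the chamber's axis on its +x side; when free it stands about 9 mm above the plane of the rim.

How it is judged:
On the way:
1. the ball-shaped tank stands upright in the ring on the chamber's floor, let go of, and the lid is not on yet (horizontal distance between tank_center and chamber_seat below 0.01 m and z of tank_center in the frame of chamber between 0.042 and 0.056 m and angle between tank's own z axis and vertical below 0.35 rad and contact force between the fingers and tank below 0.1 N and linear speed of tank below 0.02 m/s and value of joint switch below 0.05 rad and horizontal distance between lid and chamber_mouth above 0.12 m), for 0.2 s.
At the end, for the whole second after the job is handed in: Both let go and at rest: the ball-shaped tank in the support ring (within 10 mm sideways, 7 mm in height, tilt under 0.35 rad); the lid on the rim (within 9 mm of central, 3 mm of its seated height, tilt under 0.05 rad), its ear holding the switch lever beyond 0.14 rad (horizontal distance between tank_center and chamber_seat below 0.01 m and z of tank_center in the frame of chamber between 0.042 and 0.056 m and angle between tank's own z axis and vertical below 0.35 rad and contact force between the fingers and tank below 0.1 N and linear speed of each of tank, lid below 0.02 m/s and horizontal distance between lid and chamber_mouth below 0.009 m and z of lid in the frame of chamber between 0.115 and 0.122 m and angle between lid's own z axis and vertical below 0.05 rad and value of joint switch above 0.14 rad and contact force between the fingers and lid below 0.1 N); the robot touches nothing.
It fails at once if the ball-shaped tank falls or is driven faster than 0.35 m/s inside the chamber ((z of tank_center in the frame of chamber below 0.125 m and horizontal distance between tank_center and chamber_mouth below 0.075 m) and linear speed of tank above 0.35 m/s).
It fails at once if the ball-shaped tank is pressed or knocked against the chamber with more than 40 N (contact force between tank and chamber above 40 N).
It fails at once if the lid falls or is driven onto the chamber faster than 0.4 m/s (z of lid in the frame of chamber below 0.16 m and horizontal distance between lid and chamber_mouth below 0.03 m and linear speed of lid above 0.4 m/s).
It fails at once if the lid strikes the ball-shaped tank (more than 5 N) (contact force between lid and tank above 5 N).
It fails at once if the long tank is moved more than 20 mm or tipped more than 0.3 rad (distance of long_tank from where it was at the start of the episode above 0.02 m or angle between long_tank's own z axis and vertical above 0.3 rad).
It also fails if it takes over 58 s, if anything falls off the work surface, if the arm or the gripper's body presses on something with over 40 N, if the wrist force passes 120 N, or if a joint passes its speed limit or range.

## Working session

There is one attempt and no reset: what is moved stays moved. The work goes in short steps, each a Python script; the robot and the scene stay as the last script left them, time stands still between calls to the robot, and variables do not carry over. Pictures are saved under pics/ and viewed, and the job is handed in when it is done.

```bash
mkdir -p pics; ls; python3 - <<'E'
from bench import env,claw,solver,status,vision
import cv2,numpy as np
np.set_printoptions(precision=4,suppress=True)
for n in ("top","side","wrist"):
    c=vision.get_calibration(n); im=vision.read_camera(n)
    cv2.imwrite(f"pics/{n}0.png",im[:,:,::-1]); print(n,c)
print(status.read_state())
E
```

```text
pics
top {'fovy': 49.437084031663886, 'cx': 277.6102162958, 'cy': 207.6661563419773, 'R': array([[-0.0256, -0.9996, -0.0068],
       [-0.9914,  0.0262, -0.1285],
       [ 0.1287,  0.0035, -0.9917]]), 't': array([0.0049, 0.58  , 1.3681])}
side {'fovy': 45.5432315672565, 'cx': 277.60758630036673, 'cy': 217.02925654730242, 'R': array([[ 0.8805, -0.4741, -0.0036],
       [-0.2761, -0.5066, -0.8168],
       [ 0.3854,  0.7202, -0.5769]]), 't': array([-0.502 ,  0.2238,  1.1101])}
wrist {'fovy': 65.60362754798606, 'cx': 282.1139389993401, 'cy': 211.54475682103788, 'R': array([[ 0.4247,  0.9053, -0.0008],
       [ 0.8583, -0.4024,  0.3185],
       [ 0.288 , -0.136 , -0.9479]]), 't': array([-0.5496, -0.0417,  0.3802])}
{'time_s': 0.15, 'joint_pos': array([ 0.9167,  0.3811,  1.298 ,  0.    ,  1.4636, -0.2153]), 'qd': array([ 0.0001, -0.0014, -0.003 , -0.0006, -0.0016, -0.0004]), 'joint_torque': array([  0.002 , -44.8626, -23.1341,  -0.0002,   0.0039,   0.    ]), 'tool_pos': array([0.2335, 0.4977, 0.2309]), 'orientation': array([ 0.69  ,  0.1535,  0.6903, -0.1542]), 'force': array([-0.1335,  0.1396,  0.4094]), 'wrist_torque': array([ 0.0179, -0.006 , -0.0082]), 'gripper_width': 0.08518964139190426}
```

View pics/top0.png

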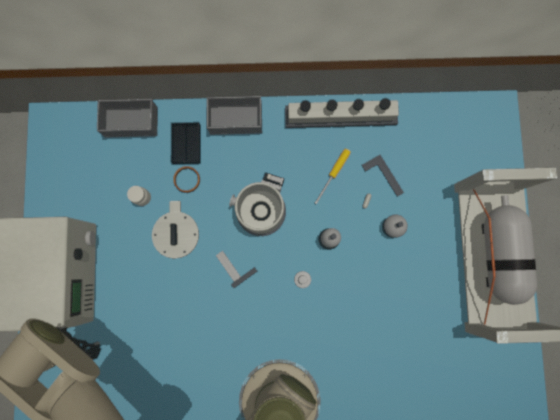

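View pics/side0.png

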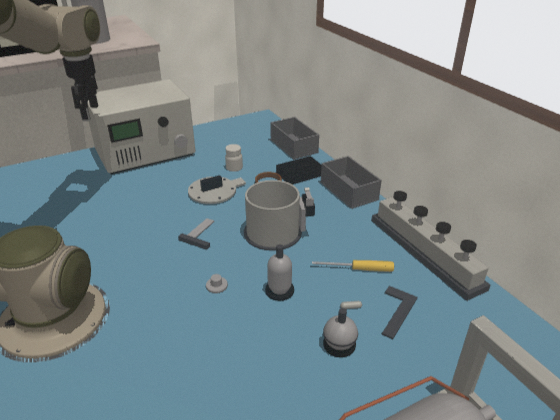

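View pics/wrist0.png

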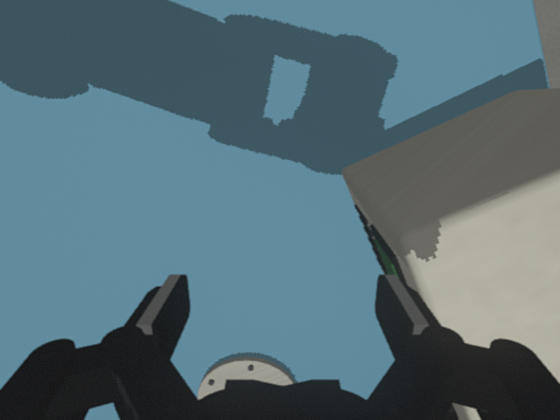

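Top view: ball tank near (395,226), long tank (330,238), chamber (259,209), lid (175,235) with its ear pointing up-image. Zooming in to measure.

```bash
python3 - <<'E'
import cv2,numpy as np
t=cv2.imread("pics/top0.png"); s=cv2.imread("pics/side0.png")
a=cv2.resize(t[160:270,130:290],None,fx=5,fy=5,interpolation=cv2.INTER_CUBIC); cv2.imwrite("pics/za.png",a)
b=cv2.resize(t[190:260,300:430],None,fx=6,fy=6,interpolation=cv2.INTER_CUBIC); cv2.imwrite("pics/zb.png",b)
c=cv2.resize(s[160:360,180:380],None,fx=3,fy=3,interpolation=cv2.INTER_CUBIC); cv2.imwrite("pics/zc.png",c)
E
```

```text
(no output)
```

View pics/za.png

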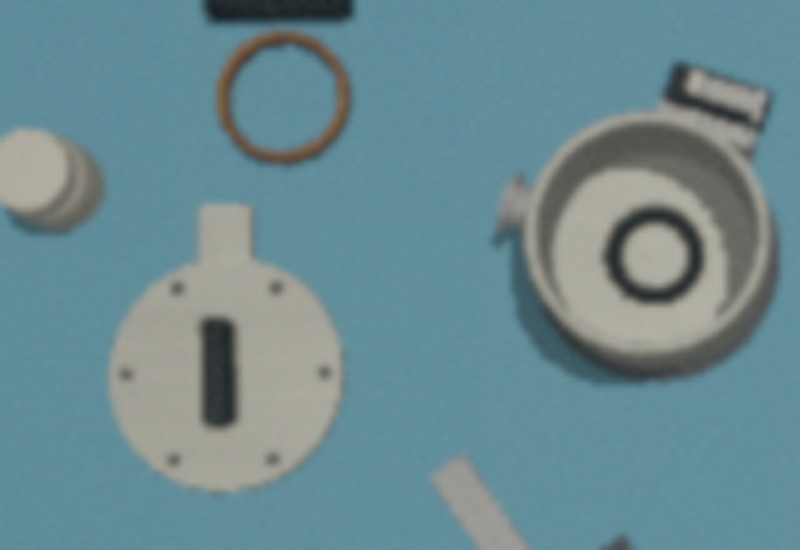

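View pics/zb.png

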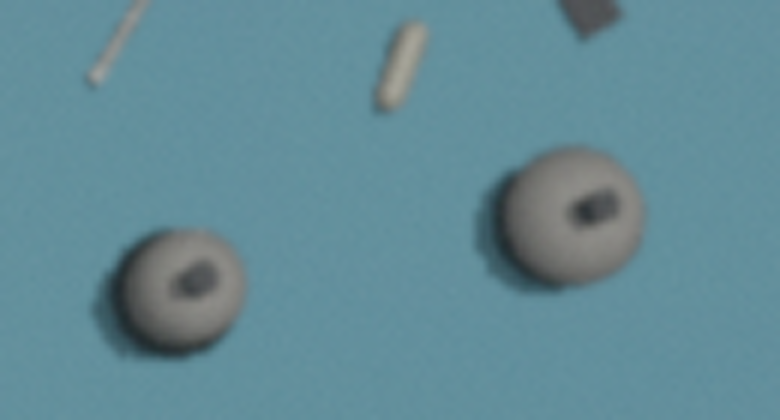

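View pics/zc.png

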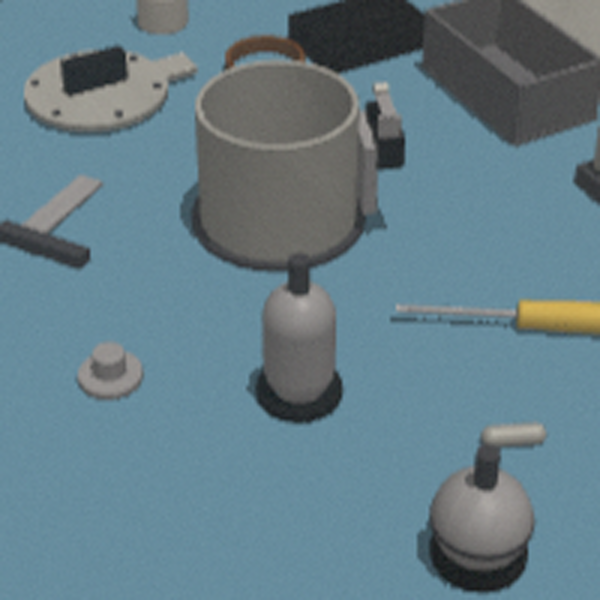

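```bash
cat > h.py <<'E'
import cv2,numpy as np,os
from bench import env,claw,solver,status,vision
np.set_printoptions(precision=4,suppress=True)
def ray(cal,u,v):
    f=210/np.tan(np.radians(cal["fovy"])/2)
    d=np.array([(u-cal["cx"])/f,(v-cal["cy"])/f,1.])
    R=np.array(cal["R"]);return -R.T@np.array(cal["t"]),R.T@d
def at_z(cal,u,v,z):
    o,d=ray(cal,u,v); return o+d*(z-o[2])/d[2]
def proj(cal,X):
    f=210/np.tan(np.radians(cal["fovy"])/2)
    p=np.atleast_2d(X)@np.array(cal["R"]).T+cal["t"]
    return np.c_[cal["cx"]+f*p[:,0]/p[:,2],cal["cy"]+f*p[:,1]/p[:,2]]
def snap(n,name,scale=1):
    cal=vision.get_calibration(n); im=vision.read_camera(n)[:,:,::-1].copy()
    cv2.imwrite(f"pics/{name}.png",im); return cal,im
def quat(yaw):
    # tool x down, tool y at angle yaw in xy plane
    from scipy.spatial.transform import Rotation as R
    x=np.array([0,0,-1.]);y=np.array([np.cos(yaw),np.sin(yaw),0]);z=np.cross(x,y)
    q=R.from_matrix(np.c_[x,y,z]).as_quat(); return np.array([q[3],*q[:3]])
E
python3 - <<'E'
from h import *
t=vision.get_calibration("top"); s=vision.get_calibration("side")
def za(u,v):return 130+(u+.5)/5-.5,160+(v+.5)/5-.5
def zb(u,v):return 300+(u+.5)/6-.5,190+(v+.5)/6-.5
def zc(u,v):return 180+(u+.5)/3-.5,160+(v+.5)/3-.5
P=lambda c,p,z:at_z(c,*p,z)
print("cam", ray(t,0,0)[0], ray(s,0,0)[0])
print("rim",P(t,za(648,232),.125),"side",P(s,zc(277,104),.125))
print("ring top",P(t,za(655,255),.02))
print("roller",P(t,za(693,85),.134),"side",P(s,zc(381,87),.134))
print("flange",P(t,za(513,210),.045))
print("lid",P(t,za(226,374),.014),"side",P(s,zc(96,89),.014))
print("ear tip",P(t,za(226,205),.014), "holes l/r",P(t,za(125,374),.014),P(t,za(324,373),.014))
print("bar top",P(t,za(219,371),.05),"side",P(s,zc(93,57),.05))
print("ball",P(t,zb(573,216),.039),"side",P(s,zc(482,519),.039))
print("stub",P(t,zb(607,202),.102),"side",P(s,zc(488,449),.102))
print("long",P(t,zb(207,270),.139),"side",P(s,zc(299,260),.139))
print(quat(0))
# what yaw is now
from scipy.spatial.transform import Rotation as R
q=status.read_state()["orientation"];print(R.from_quat([*q[1:],q[0]]).as_matrix())
E
```

```text
cam [ 0.3991 -0.015   1.4313] [ 0.076  -0.9241  0.8214]
rim [0.5748 0.0426 0.125 ] side [0.5766 0.0416 0.125 ]
ring top [0.5743 0.0432 0.02  ]
roller [0.6587 0.0144 0.134 ] side [0.6616 0.0101 0.134 ]
flange [0.6014 0.1288 0.045 ]
lid [0.5075 0.3121 0.014 ] side [0.5086 0.3082 0.014 ]
ear tip [0.6139 0.3125 0.014 ] holes l/r [0.5091 0.3751 0.014 ] [0.5065 0.251  0.014 ]
bar top [0.5067 0.3081 0.05  ] side [0.5095 0.3108 0.05  ]
ball [ 0.515  -0.3677  0.039 ] side [ 0.5172 -0.3689  0.039 ]
stub [ 0.5161 -0.3687  0.102 ] side [ 0.5191 -0.3654  0.102 ]
long [ 0.4856 -0.1684  0.139 ] side [ 0.4826 -0.1716  0.139 ]
[ 0.5  0.5  0.5 -0.5]
[[-0.0007  0.4248  0.9053]
 [-0.0008  0.9053 -0.4248]
 [-1.     -0.0011 -0.0003]]
```

Estimates from both views agree to about 3 mm: chamber (0.576,0.042), yaw about −0.32; lid (0.508,0.310), yaw about 0; tank (0.517,−0.368). I'll refine these with the wrist camera on the way over.

```bash
python3 - <<'E'
from h import *
for n,p,y in (("lid",(.45,.31,.30),np.pi/2),("cham",(.50,.06,.32),np.pi/2-.31),("tank",(.47,-.355,.28),np.pi/2-.62)):
    env.move_pose(p,quat(y)); cal,im=snap("wrist","w_"+n)
    st=status.read_state(); print(n,st["time_s"],st["tool_pos"],st["joint_pos"], "cam",ray(cal,0,0)[0])
    np.save("pics/cal_"+n+".npy",cal,allow_pickle=True)
E
```

```text
lid 1.3333 [0.4493 0.3107 0.2997] [ 0.3882  0.3356  1.1702  0.0002  1.6364 -1.1834] cam [0.3679 0.3103 0.4422]
cham 2.3833 [0.4999 0.0613 0.3199] [-0.1136  0.2475  1.2399  0.0003  1.6544 -1.3765] cam [0.4221 0.0857 0.4624]
tank 3.975 [ 0.4706 -0.3539  0.2804] [-0.8458  0.4231  1.0881  0.0002  1.6298 -1.7983] cam [ 0.404  -0.3066  0.4227]
```

View pics/w_lid.png

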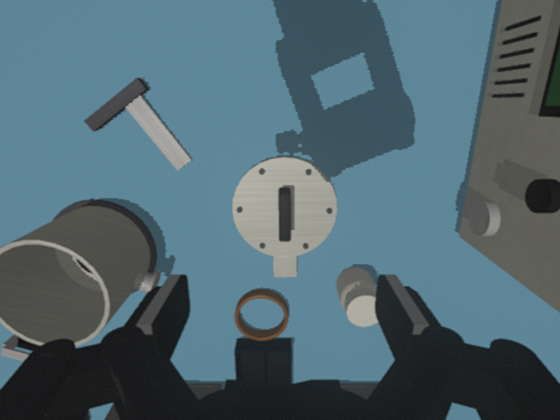

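View pics/w_cham.png

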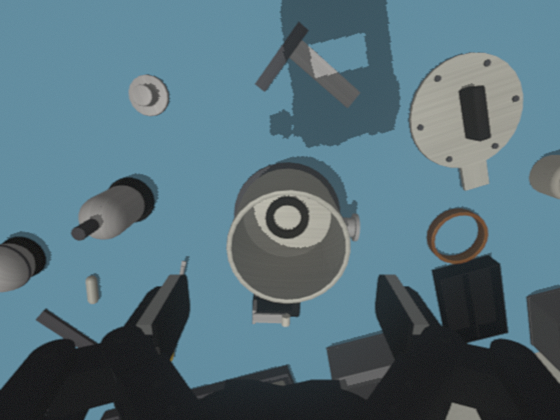

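View pics/w_tank.png

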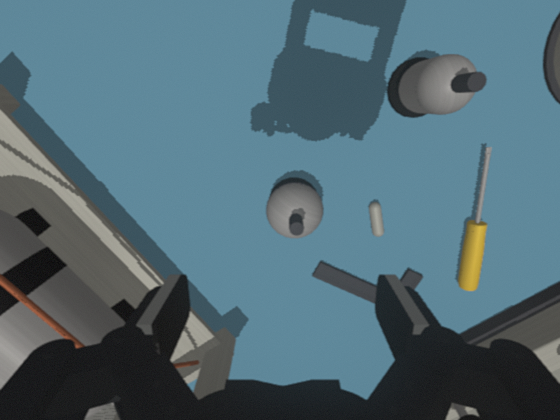

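```bash
python3 - <<'E'
import cv2
a=cv2.imread("pics/w_lid.png")[145:285,225:345]; b=cv2.imread("pics/w_cham.png")[180:335,215:375]; c=cv2.imread("pics/w_tank.png")[165:245,255:335]
import numpy as np
r=lambda i,k:cv2.resize(i,None,fx=k,fy=k,interpolation=cv2.INTER_CUBIC)
cv2.imwrite("pics/zl.png",r(a,4)); cv2.imwrite("pics/zch.png",r(b,4)); cv2.imwrite("pics/zt.png",r(c,6))
E
```

```text
(no output)
```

View pics/zl.png

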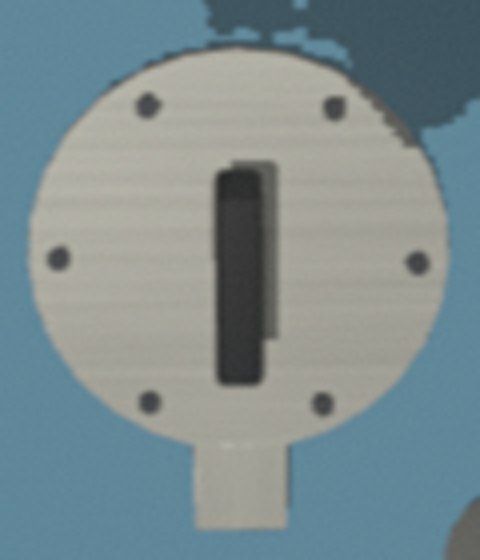

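View pics/zch.png

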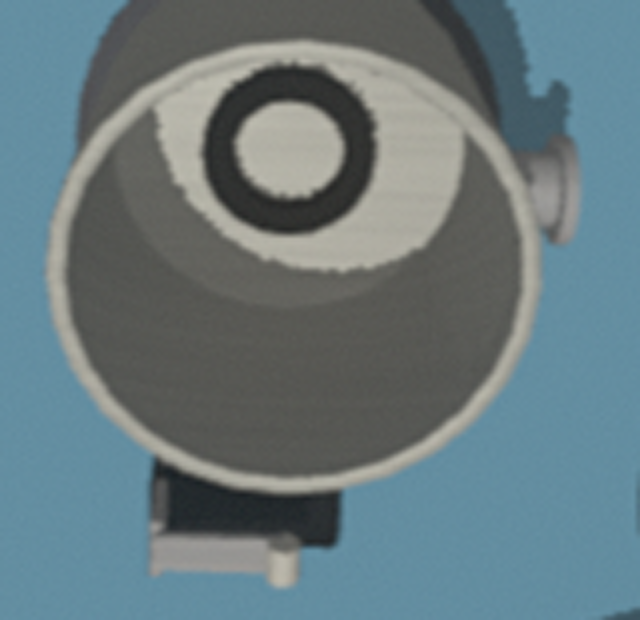

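View pics/zt.png

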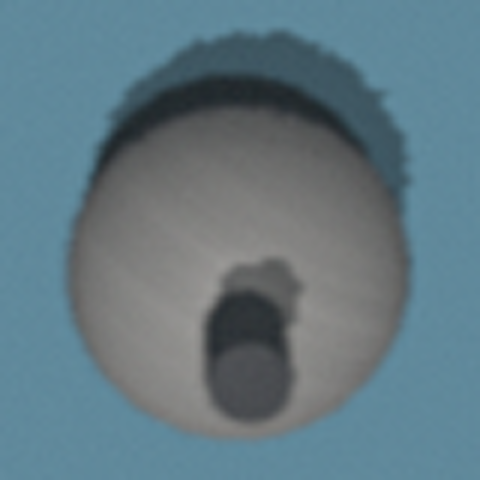

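```bash
python3 - <<'E'
from h import *
L=lambda n:np.load("pics/cal_"+n+".npy",allow_pickle=True).item()
def Z(x0,y0,k):return lambda u,v:(x0+(u+.5)/k-.5,y0+(v+.5)/k-.5)
c=L("lid");z=Z(225,145,4);P=lambda u,v,h:at_z(c,*z(u,v),h)
print("lid edges",P(29,250,.014),P(449,258,.014),P(238,47,.014),"ear tip",P(194,528,.014),P(287,528,.014),"earroot",P(196,450,.014),P(289,450,.014))
print("holes l/r",P(59,259,.014),P(417,263,.014))
print("bar top corners",P(218,198,.05),P(262,198,.05),P(218,383,.05),P(263,383,.05))
c=L("cham");z=Z(215,180,4)
e=np.array([P(*p,.125)[:2] for p in ((48,270),(541,268),(300,40),(293,494),(110,420),(470,425),(120,108),(478,112))])
A=np.c_[2*e,np.ones(len(e))];s=np.linalg.lstsq(A,(e**2).sum(1),rcond=None)[0];print("rim",s[:2],"r",np.sqrt(s[2]+s[:2]@s[:2]))
print("ring",P(290,148,.02))
r=P(285,562,.132);print("roller",r,"yaw",np.arctan2(r[1]-s[1],r[0]-s[0]))
# roller axis points / flange
print("flange",P(567,190,.045), P(578,190,.045))
hl,hr=P(165,540,.115),P(338,543,.115);print("housing",hl,hr,np.arctan2((hl-hr)[1],(hl-hr)[0]))
c=L("tank");z=Z(255,165,6)
print("stub top",P(250,382,.102),"ball",P(240,270,.039))
E
```

```text
lid edges [0.5052 0.2412 0.014 ] [0.5081 0.3862 0.014 ] [0.4353 0.3131 0.014 ] ear tip [0.6137 0.2972 0.014 ] [0.6137 0.3317 0.014 ] earroot [0.5816 0.2982 0.014 ] [0.5816 0.332  0.014 ]
holes l/r [0.5085 0.2514 0.014 ] [0.5099 0.3752 0.014 ]
bar top corners [0.4767 0.3067 0.05  ] [0.4767 0.3205 0.05  ] [0.5394 0.3066 0.05  ] [0.5394 0.3213 0.05  ]
rim [0.576  0.0443] r 0.07035331883878518
ring [0.5734 0.0455 0.02  ]
roller [0.6608 0.0147 0.132 ] yaw -0.3355759396302071
flange [0.6083 0.1338 0.045 ] [0.6095 0.1374 0.045 ]
housing [ 0.6538 -0.0224  0.115 ] [0.6714 0.0291 0.115 ] -1.9000696419125138
stub top [ 0.516  -0.3677  0.102 ] ball [ 0.5163 -0.3672  0.039 ]
```

```bash
python3 - <<'E'
from h import *
q=quat(np.pi/2-.62)
claw.set_gripper(.05,40)
env.move_pose((.5162,-.3678,.15),q)
env.movel((.5162,-.3678,.077),feed=.1)
snap("wrist","g0")
w=claw.set_gripper(0.0,45)
st=status.read_state();print(st["time_s"],st["tool_pos"],st["force"],st["gripper_width"])
snap("wrist","g1"); snap("side","g2")
E
python3 -c "
import cv2,numpy as np
a=cv2.imread('pics/g1.png');b=cv2.imread('pics/g2.png')[240:380,260:420]
b=cv2.resize(b,(480,420));cv2.imwrite('pics/g12.png',np.hstack([cv2.resize(a,(320,240)),cv2.resize(b,(320,240))]))"
```

```text
6.3667 [ 0.5164 -0.3679  0.0774] [-0.215   0.6884  3.0411] 0.014466696000259606
```

View pics/g12.png

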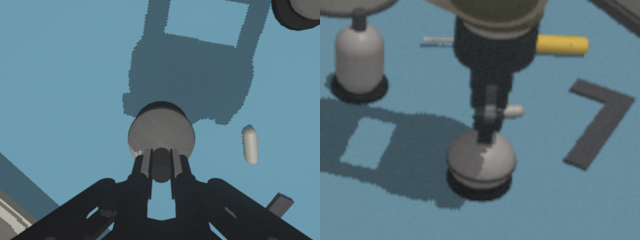

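```bash
python3 - <<'E'
from h import *
env.movel((.5162,-.3678,.28),feed=.15)
st=status.read_state();print(st["time_s"],st["force"],st["gripper_width"])
env.movel((.575,.044,.28),feed=.2)
env.pause(.3)
snap("wrist","c1"); snap("side","c2"); snap("top","c3")
st=status.read_state();print(st["time_s"],st["tool_pos"],st["force"],st["gripper_width"])
E
python3 -c "
import cv2,numpy as np
a=cv2.imread('pics/c1.png');b=cv2.imread('pics/c2.png')[80:280,180:380];c=cv2.imread('pics/c3.png')[140:280,190:330]
cv2.imwrite('pics/c12.png',np.hstack([cv2.resize(a,(400,300)),cv2.resize(b,(300,300))]))"
```

```text
7.9667 [-0.233   0.4273 -2.1444] 0.014518158984529485
10.65 [0.575  0.0439 0.28  ] [-0.4144 -0.0525 -2.6688] 0.014776823373866236
```

View pics/c12.png

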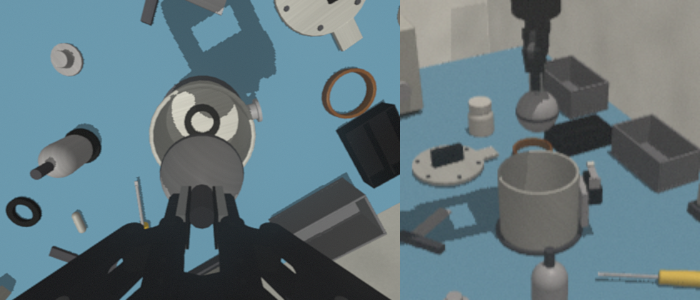

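```bash
python3 - <<'E'
from h import *
env.movel((.575,.044,.115),feed=.12)
f0=status.read_state()["force"][2]
for z in (.100,.094,.091,.0895,.088,.087,.086,.085,.084):
    env.movel((.575,.044,z),feed=.04); st=status.read_state(); print(z,st["force"])
    if st["force"][2]-f0>1.5: break
st=status.read_state();print(st["time_s"],st["tool_pos"],st["gripper_width"])
E
```

```text
0.1 [ 0.5358  0.0464 -2.6769]
0.094 [ 0.7794  0.5932 -2.416 ]
0.091 [ 1.0647  0.1238 -2.9654]
0.0895 [-0.543  -0.1873 -3.2099]
0.088 [ 1.105   0.3648 -1.9813]
0.087 [ 0.6138 -0.8767  3.7031]
14.0 [0.5754 0.0439 0.0876] 0.014511394071322153
```

Contact at the predicted height, so I'll release and check.

```bash
python3 - <<'E'
from h import *
claw.set_gripper(.05)
env.pause(.15)
env.movel((.575,.044,.19),feed=.12)
st=status.read_state();print(st["time_s"],st["force"],st["gripper_width"])
env.move_pose((.508,.20,.25),quat(np.pi/2))
c,i=snap("top","r1"); snap("side","r2");cw,_=snap("wrist","r3")
p=proj(c,[[.575,.044,.049],[.575,.044,.112],[.575,.044,.125]]);print(p)
E
python3 -c "
import cv2,numpy as np
b=cv2.imread('pics/r2.png')[140:260,220:340];c=cv2.imread('pics/r1.png')[165:245,220:300]
cv2.imwrite('pics/r12.png',np.hstack([cv2.resize(b,(400,400)),cv2.resize(c,(400,400),interpolation=cv2.INTER_CUBIC)]))"
```

```text
15.5917 [ 0.7572 -0.8112 -0.749 ] 0.04971585930269782
[[259.9066 209.2325]
 [258.9288 206.5311]
 [258.7155 205.9419]]
```

View pics/r12.png

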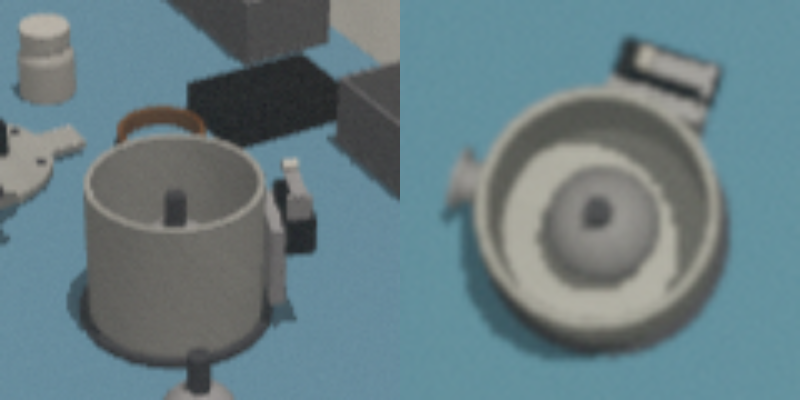

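View pics/r3.png

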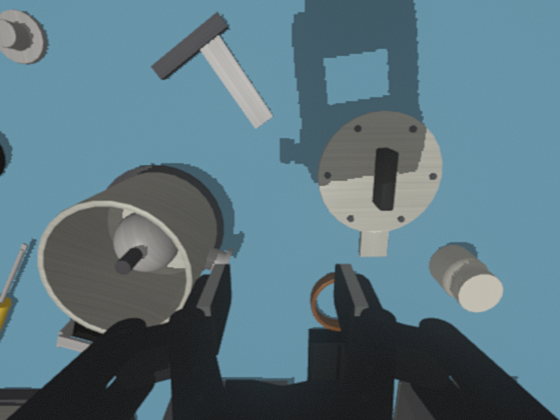

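The tank stands upright in the ring (top view about (260,210), stub vertical in the side view). Next, the lid.

```bash
python3 - <<'E'
from h import *
q=quat(np.pi/2-.005)
env.move_pose((.508,.3135,.12),q)
env.movel((.508,.3135,.021),feed=.1)
st=status.read_state();print(st["tool_pos"],st["force"])
claw.set_gripper(0.0,90)
st=status.read_state();print(st["time_s"],st["tool_pos"],st["force"],st["gripper_width"])
env.movel((.508,.3135,.10),feed=.08)
env.movel((.508,.3135,.25),feed=.15)
st=status.read_state();print(st["time_s"],st["tool_pos"],st["force"],st["wrist_torque"],st["gripper_width"])
snap("wrist","l1"); snap("side","l2")
E
python3 -c "
import cv2,numpy as np
a=cv2.imread('pics/l1.png');b=cv2.imread('pics/l2.png')[60:260,130:330]
cv2.imwrite('pics/l12.png',np.hstack([cv2.resize(a,(480,360)),cv2.resize(b,(320,360))]))"
```

```text
[0.5084 0.3136 0.0217] [ 0.2091 -0.3847 -0.9265]
18.7667 [0.5082 0.3135 0.0216] [-1.4359 -0.8915  5.8731] 0.014809174031694997
21.0583 [0.5076 0.3134 0.249 ] [-0.5801  0.0605 -4.8334] [0.0451 0.0248 0.038 ] 0.01468286047742423
```

View pics/l12.png

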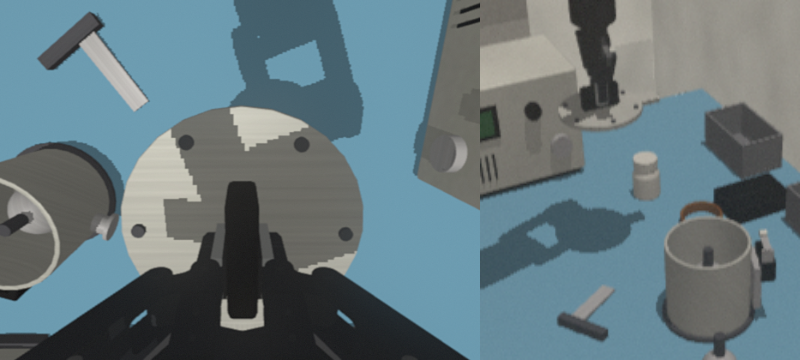

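```bash
python3 - <<'E'
from h import *
q=quat(np.pi/2-.335); x,y=.5755,.0437
env.movel((.508,.3135,.26),feed=.15)
env.movel((x,y,.26),q,feed=.15)
env.movel((x,y,.185),feed=.1)
env.pause(.2)
st=status.read_state();print(st["time_s"],st["tool_pos"],st["force"])
snap("top","p1"); snap("side","p2"); snap("wrist","p3")
E
python3 -c "
import cv2,numpy as np
a=cv2.imread('pics/p1.png')[165:245,220:300];b=cv2.imread('pics/p2.png')[120:270,200:350]
cv2.imwrite('pics/p12.png',np.hstack([cv2.resize(a,(400,400),interpolation=cv2.INTER_CUBIC),cv2.resize(b,(400,400),interpolation=cv2.INTER_CUBIC)]))"
```

```text
24.5083 [0.5757 0.0437 0.1856] [ 0.2628 -0.5906 -4.3651]
```

View pics/p12.png

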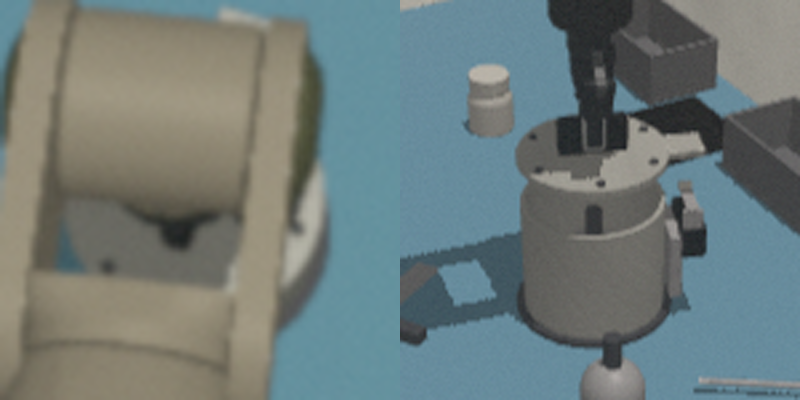

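View pics/p3.png

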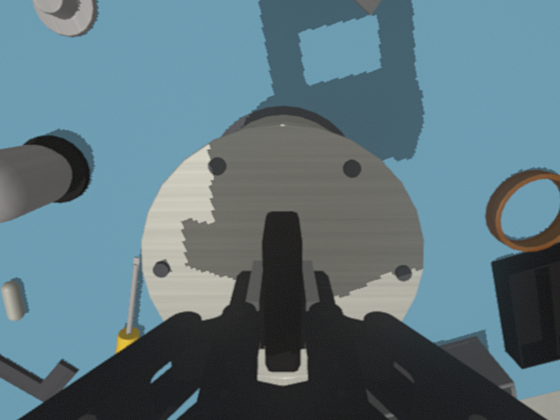

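The lid is level above the rim, with its ear over the switch. Descending with force checks.

```bash
python3 - <<'E'
from h import *
x,y=.5755,.0437
f0=status.read_state()["force"]
for z in (.165,.156,.150,.148,.146,.1445,.143,.142,.141,.140,.139,.138):
    env.movel((x,y,z),feed=.04); st=status.read_state(); print(z,st["tool_pos"][2],st["force"]-f0,st["wrist_torque"])
    if np.linalg.norm(st["force"]-f0)>5: break
print(st["time_s"])
E
```

```text
0.165 0.16503750906834683 [-0.1926 -0.6428 -0.4979] [-0.0138  0.0113  0.0234]
0.156 0.15570795501377838 [-0.1109  0.1695 -0.4766] [-0.0118  0.0454 -0.0545]
0.15 0.14977524453159927 [-0.7151 -0.2718 -0.1036] [ 0.005  -0.0055 -0.0295]
0.148 0.14800459754274137 [-0.379   0.7541  0.2727] [-0.0246 -0.0637  0.0307]
0.146 0.14591406498928366 [-0.3787  0.3734  0.6291] [ 0.0134 -0.0346 -0.0074]
0.1445 0.14443660469764016 [-0.6489 -0.9133  0.6247] [ 0.0103 -0.0102 -0.0125]
0.143 0.1428990763052468 [-0.0617 -0.2594  0.3915] [ 0.0114 -0.058  -0.0068]
0.142 0.14196387853159803 [-0.3759 -0.8271  1.2985] [-0.0159 -0.0477  0.035 ]
0.141 0.14092372489947372 [0.4984 0.2419 1.1946] [-0.0029 -0.0585  0.0734]
0.14 0.14063094902338658 [-2.9663  0.8907  8.3652] [ 0.0385  0.391  -0.0098]
27.7333
```

Seated at the expected height (TCP 0.1406, as predicted). Releasing and checking.

```bash
python3 - <<'E'
from h import *
x,y=.5755,.0437
claw.set_gripper(.04)
env.pause(.15)
env.movel((x,y,.22),feed=.1)
st=status.read_state();print(st["time_s"],st["tool_pos"],st["force"],st["gripper_width"])
env.move_pose((.49,.07,.33),quat(np.pi/2-.335))
cw,_=snap("wrist","f3")
np.save("pics/cal_f.npy",cw,allow_pickle=True)
env.move_pose((.40,.30,.33),quat(np.pi/2))
ct,_=snap("top","f1"); snap("side","f2")
print(status.read_state()["time_s"])
a=cv2.imread('pics/f1.png')[160:240,220:300];b=cv2.imread('pics/f2.png')[160:260,220:320]
cv2.imwrite('pics/f12.png',np.hstack([cv2.resize(a,(400,400),interpolation=cv2.INTER_CUBIC),cv2.resize(b,(400,400),interpolation=cv2.INTER_CUBIC)]))
w=cv2.imread('pics/f3.png')[130:350,180:400];cv2.imwrite('pics/f3z.png',cv2.resize(w,(594,594),interpolation=cv2.INTER_CUBIC))
E
```

```text
29.2 [0.5752 0.0437 0.2193] [ 0.1498 -1.093  -0.3434] 0.040069338499671064
30.95
```

View pics/f12.png

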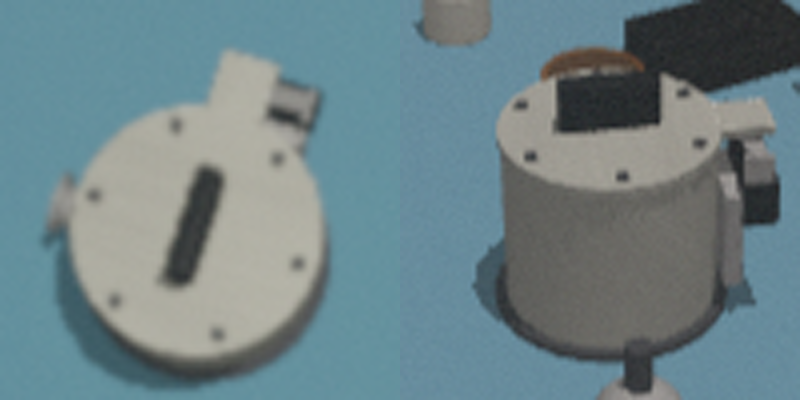

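View pics/f3.png

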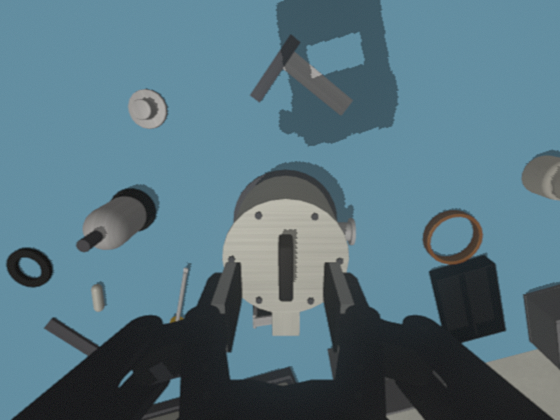

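View pics/f3z.png

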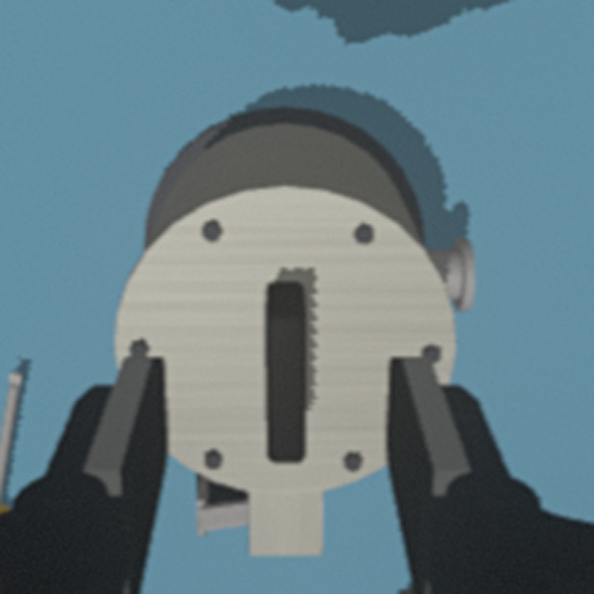

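```bash
python3 - <<'E'
from h import *
c=np.load("pics/cal_f.npy",allow_pickle=True).item()
P=lambda u,v,h:at_z(c,180+(u+.5)/2.7-.5,130+(v+.5)/2.7-.5,h)[:2]
H=[P(u,v,.133) for u,v in((212,231),(364,234),(139,349),(431,354),(212,460),(353,461))]
m=(H[2]+H[3])/2; print("holes centre",m,np.mean(H,0)); d=H[3]-H[2]; print("yaw",np.arctan2(d[1],d[0])-np.pi/2)
e=(P(249,555,.133)+P(323,555,.133))/2; print("ear tip",e,"yaw",np.arctan2(*(e-m)[::-1]),np.linalg.norm(e-m))
print("ear corners",P(249,555,.133),P(323,555,.133))
a=np.array([P(*p,.133) for p in((116,335),(456,338),(284,186),(140,265),(425,258))])
s=np.linalg.lstsq(np.c_[2*a,np.ones(5)],(a**2).sum(1),rcond=None)[0];print("disc z.133",s[:2],"r",np.sqrt(s[2]+s[:2]@s[:2]))
E
```

```text
holes centre [0.5768 0.0435] [0.5769 0.0435]
yaw -0.3539473010694332
ear tip [0.676  0.0098] yaw -0.32809847237579226 0.10482578307822611
ear corners [ 0.6704 -0.0065] [0.6817 0.026 ]
disc z.133 [0.5762 0.0439] r 0.07200495467715547
```

```bash
python3 - <<'E'
from h import *
print(status.read_state()["time_s"],status.read_state()["force"]); env.sign_off()
E
```

```text
30.95 [0.9354 0.649  0.206 ]
the job is handed in; nothing more can be done
```

I lowered the ball-shaped tank into the chamber's support ring and let go of it. Then I set the lid on the chamber with its ear over the lid switch, let go, and moved the arm clear. I handed the job in at about 31 s of the 58 s allowed; the hand-in gives no verdict.

- **Tank:** it touched the ring at the predicted height. After release the pictures showed it upright in the ring. It appeared 3–4 mm off in the top view. The rim was off by nearly as much in the same direction, so I took this as calibration error.
- **Lid:** it met the rim at the predicted height (TCP 0.1406 m). The last wrist picture put its centre within about 1 mm of the rim centre measured earlier, and its turn at −0.33 to −0.35 rad against about −0.335 for the chamber.
- **Switch:** the ear covers the roller in the pictures. I judged the lever from those and the lid's height and turn, since its angle can't be read directly.
- **Long tank:** I did not touch it, and it was still standing in its ring in the last pictures.

No check failed.

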